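# Clamp the test cell with the ratchet lever

## Robot

A 6-joint arm with a two-finger parallel gripper is mounted at the origin on a cart in front of the work surface, level with it; the furniture and walls round the work are solid. World frame = base frame: x ahead of the robot, y to its left, z up, the work surface at z = 0. Lengths are in mm, angles in rad, forces in N, time in s.
With the tool pointing down it reaches from about 350 to 775 mm from the base axis. Payload 7.3 kg.
Tool frame: the origin (TCP) lies at the very end of the fingers, on their centre line; the grasp point (between the pads) lies 19 mm behind it; z points along the fingers, y is the line along which they close (so a half turn about z gives the same grasp; the last joint's range is limited). The gripper opens to 92 mm and grips with 3 to 60 N. Pads are 19 mm wide; open, the fingers measure 130 mm over their backs; the gripper's body (75 mm by 190 mm) begins 47 mm behind the grasp point.
Start: joints at [-1.338, 0.342, 1.524, -0, 1.275, -0.146], TCP at [194.171, -487.793, 226.741] pointing down, gripper open.
Joint ranges: [-2.53, 2.53], [-0.77, 2.02], [0.04, 2.7], [-1, 4.14], [0.28, 2.66], [-3.11, 3.11]. Speed limits (rad/s): [2.57, 2.57, 3.14, 3.14, 3.14, 3.14].

## Interface

Orientations are given as [roll, pitch, yaw] about the fixed x, y, z axes, in that order (R = Rz(yaw) Ry(pitch) Rx(roll)).
In Python, from plant import * gives the robot as it stands.
- The arm moves only by the tool arm_command, never from a script. Its arguments are lists of equal length, an entry for each row: "gripper": the finger opening in mm, from 0 to 91.8; "dp": the shift along the tool's x, y, z in units of 25 mm (1.0 is 25 mm), a list of three; "twist": the turn about the tool's z in units of 5 degrees (1.0 is 5 degrees). A call has exactly 5 rows; each row shifts and turns the commanded pose from where the row before left it, along the tool's axes as they then stand; what a row does not reach is not made up. A row lasts 1/8 s, in which the tool goes at most 62.5 mm and 10.7 degrees, less where a joint would pass 70% of its speed; a pose out of reach is approached as far as the arm can. A call is refused whole if a number of a shift passes 1 or a number of a turn 1, either way. A call with a gripper value outside its range is refused whole. The fingers move at their own pace and stop on an object; the grip force is fixed at half the most. Time passes only in rows, so rows that do not move let the fingers close, or fill a call up. It gives the time, the measured TCP pose, the force, the opening and the grip force at its end, in the units of the state.
- get_obs(): the state, without advancing time (a new reading comes with each control period).
- capture(name): name is "side" or "top"; returns the picture (400x640x3 uint8, red, green, blue); there is no depth.
- get_calibration(name): a dict with "mtx" (3x3 intrinsics, pixels), "dist_coeffs" ([k1, k2, p1, p2, k3] as OpenCV has them; the pictures are not rectified), "position" and "attitude" of the camera in the world. Camera axes: x right, y down, z forward; pixel columns grow to the right and rows downward; lengths in mm; the calibration is good to about 2 mm. A picture is of the moment at which its call begins. get_calibration takes no time and is no camera call.
- close_job(): hands the job in; it is judged then, once.
The state is a dict: "time": time; "joint_positions": joint angles; "dq": joint speeds; "tau": joint torques, N m; "tool_pos": TCP position; "tcp_rot": TCP orientation; "contact_force": force on the tool from outside, world axes, zero at the start; "moment": the same for the moment, N m; "grip_width": finger opening in mm; "finger_force": force on a finger pad.
Only numpy, scipy, OpenCV 4.12 (cv2) and the standard library are available. Lean on these libraries where they do the work, as an engineer would, in place of code of your own. Each camera call takes 0.05 s, during which the arm holds its last target. There are 200 camera calls.

## Task

Push the metal test cell along its channel until it sits fully home against the end stop. Then clamp it firmly by working the ratchet lever to and fro between its two posts (clockwise seen from above tightens, the way back only clicks) until the lever will tighten no further. Feel for the stops and stay gentle: never press on the lever or the cell with more than about 25 N, leave the things standing around alone, and let go at the end.

Things in the scene. Friction and masses are not known exactly. Their poses are not given: they have to be found in the camera images.
- clamp: fixed steel ratchet clamp on a base plate 124 x 222 x 12 mm. Origin on the bench, on the screw axis; z up, y along the channel, which is centred on x = 0, 49 mm wide, floor 12 mm above the bench, rails 6 mm wide with tops at 20 mm, open at its +y end. A bridge plate (x -61 to 57, y -68 to 44 mm, top 82 mm above the bench) carries ratchet wheel and lever
- end_stop (a point): middle of the channel's end stop face, 25 mm from the screw axis towards the clamp's -y, 30 mm above the bench. The cell is home when its -y end touches it; its origin is then at y = +27.5 mm and its free end at y = +80 mm in the clamp's frame
- cell: loose test cell, a plain metal block 46 x 105 x 36 mm, 0.3 to 0.6 kg, lying in the channel with its length along it; origin at the centre of its underside, y along its length, parallel to the clamp's y. It starts 20 to 40 mm short of home
- cell_end (a point): centre of the cell's free end face (+y end, 46 x 36 mm), 30 mm above the bench: push here towards the clamp's -y
- lever: ratchet lever, a flat steel arm 16 mm wide, its top 114 mm above the bench, turning about the screw axis. Origin on that axis, own x along the arm to the grip post. It swings 0.65 rad to either side of its middle direction, which is 195 degrees anticlockwise seen from above from the clamp's +x, and is stopped there by the guard posts. It stays where it is left
- lever_grip (a point): black upright grip post at the lever's end, 18 mm in diameter, 44 mm tall, top 158 mm above the bench, 118 mm from the screw axis; this point is on its axis 22 mm below its top. Straddle it or push it from either side: clockwise (from above) turns the screw, at 1.5 to 3 N; anticlockwise it only clicks back. Teeth are 30 degrees apart, so a stroke may begin with up to 30 degrees idle
- post_a (a point): top of a guard post (radius 7 mm, 128 mm above the bench, 61 mm from the screw axis) that ends the lever's clockwise (tightening) swing
- post_b (a point): top of the other guard post, same size, that ends the lever's anticlockwise swing
- pad: black pressure pad, 28 mm across, under the bridge on the screw; origin at the centre of its lower face. It sinks 18 mm per turn and starts 2 to 6 mm above the cell. Sprung, 7 N/mm: after touching, the screw turns about 60 degrees more, then meets a solid stop and the lever is refused short of its post. Only that stop tells it is fully tight. In all 100 to 180 degrees, 2 to 5 strokes
- jar: white plastic reagent jar with dark cap, 64 mm across, 113 mm tall; bystander, leave alone; origin at the underside
- beaker: small clear beaker, 56 mm across, 68 mm tall; bystander, leave alone; origin at the underside
- blue_cap_bottle: bottle with blue cap, 56 mm across, 111 mm tall; bystander, leave alone; origin at the underside

How it is judged:
By the outcome, as a careful person would: the job done as asked, in the order asked, and still so for the second after the job is handed in, with the robot touching nothing.
It also fails if it takes over 72 s, if anything falls off the work surface, if the arm or the gripper's body presses on something with over 40 N, if the wrist force passes 120 N, or if a joint passes its speed limit or range.

## Working session

There is one attempt and no reset: what is moved stays moved. The work goes in short steps, Python scripts to look and compute and a tool call to move; the robot and the scene stay as the last step left them, time stands still between calls to the robot, and variables do not carry over. Pictures are saved under pics/ and viewed, at most 10 in all, crops included, and the job is handed in when it is done.

Besides the shell and the picture viewer there is one more tool, called as name([rows], argument=value, ...), one row to a line, values as JSON. arm_command: Moves the arm, as the interface text tells. Its arguments: {"type":"object","properties":{"gripper":{"type":"array"},"dp":{"type":"array"},"twist":{"type":"array"}},"required":["gripper","dp","twist"]}

```bash
mkdir -p pics; python3 - <<'E'
from plant import *
import cv2
for n in("side","top"):
    cv2.imwrite(f"pics/{n}0.png",cv2.cvtColor(capture(n),cv2.COLOR_RGB2BGR))
    print(get_calibration(n))
print(get_obs())
E
```

```text
{'mtx': array([[455.29691421,   0.        , 321.781063  ],
       [  0.        , 455.29691421, 195.52134861],
       [  0.        ,   0.        ,   1.        ]]), 'dist_coeffs': array([-0.12407631,  0.        ,  0.        ,  0.        ,  0.        ]), 'position': array([1441.81500975,  554.46955475,  580.77574789]), 'attitude': array([-2.03207379, -0.00844533,  2.05459387])}
{'mtx': array([[510.7125814 ,   0.        , 315.6158461 ],
       [  0.        , 510.7125814 , 198.26284818],
       [  0.        ,   0.        ,   1.        ]]), 'dist_coeffs': array([0.03485998, 0.        , 0.        , 0.        , 0.        ]), 'position': array([ 530.11928853,  132.48898221, 1195.21210874]), 'attitude': array([-3.07319458, -0.00332906, -1.56668202])}
{'time': 0.1, 'joint_positions': array([-1.33801060e+00,  3.42633280e-01,  1.52491806e+00,  3.03752911e-05,
        1.27540257e+00, -1.45960838e-01]), 'dq': array([-0.00119386, -0.00228477, -0.00262375,  0.00131887,  0.00091688,
        0.00045597]), 'tau': array([ 1.21508619e-03, -4.32005489e+01, -2.44693565e+01,  7.18623935e-02,
        5.26643428e-02, -3.62215542e-05]), 'tool_pos': array([ 194.08618344, -487.41794244,  226.12591847]), 'tcp_rot': array([-3.14025010e+00, -2.26723922e-04,  3.78737546e-01]), 'contact_force': array([ 0.65934329,  0.00686234, -0.73215017]), 'moment': array([0.05751651, 0.01791531, 0.01878004]), 'finger_force': 0.0, 'grip_width': 92.08006551085376}
```

View pics/side0.png

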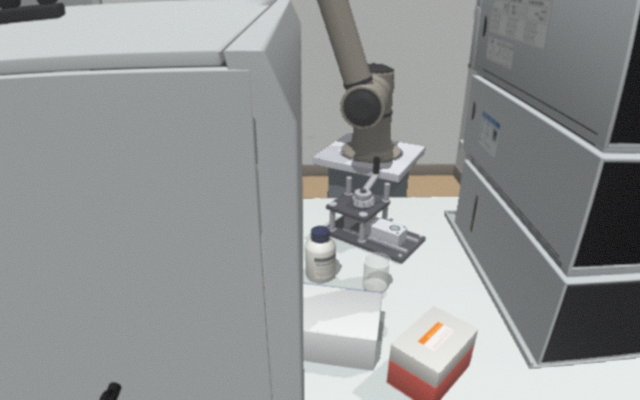

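View pics/top0.png

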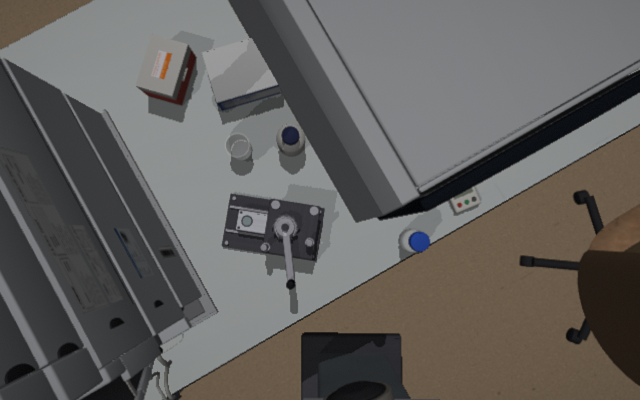

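```bash
python3 - <<'E'
import cv2
a=cv2.imread("pics/top0.png")[180:300,210:345]
cv2.imwrite("pics/c1.png",cv2.resize(a,None,fx=5,fy=5,interpolation=cv2.INTER_CUBIC)[:600])
a=cv2.imread("pics/side0.png")[150:265,315:435]
cv2.imwrite("pics/c2.png",cv2.resize(a,None,fx=5,fy=5,interpolation=cv2.INTER_CUBIC)[:600])
E
```

```text
(no output)
```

View pics/c1.png

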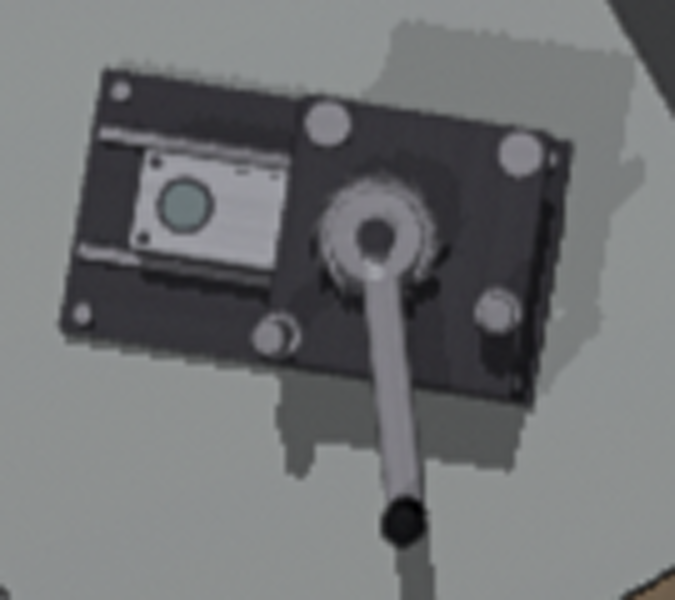

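View pics/c2.png

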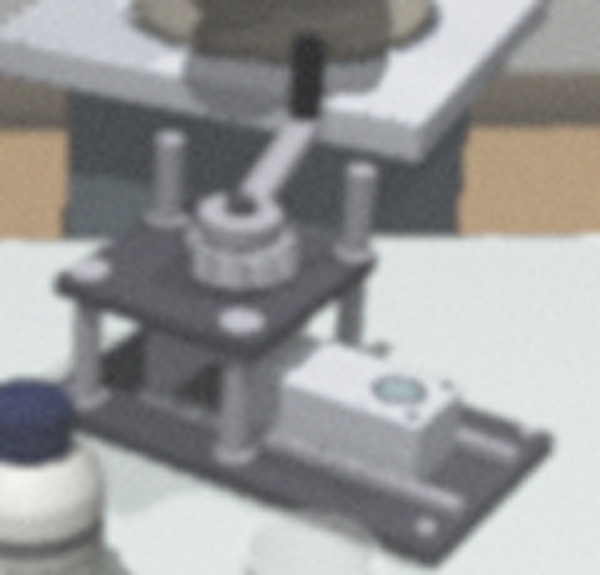

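```bash
cat > h.py <<'E'
import numpy as np,cv2
from scipy.spatial.transform import Rotation as Ro
from plant import *
def ray(n,uv,z):
    c=get_calibration(n);R=Ro.from_euler('xyz',c['attitude']).as_matrix()
    p=cv2.undistortPoints(np.float64(uv).reshape(-1,1,2),c['mtx'],c['dist_coeffs']).reshape(-1,2)
    d=np.c_[p,np.ones(len(p))]@R.T; z=np.atleast_1d(z)
    return c['position']+d*((z-c['position'][2])/d[:,2])[:,None]
E
python3 - <<'E'
from h import *
from scipy.optimize import least_squares
uv=np.array([(376,237),(270,337),(497,308),(105,68),(62,333),(530,405),(572,142),(145,150),(132,248),(403,520),(297,95)])
z=[118,128,128,12,12,12,12,48,48,158,82]
P=ray("top",(uv+.5)/5-.5+[210,180],z)[:,:2];print(P.round(1))
a=np.radians([143.6,246.4])
def model(q):
    x,y,t,ox,oy,c=q;R=np.array([[np.cos(t),-np.sin(t)],[np.sin(t),np.cos(t)]])
    M=np.array([(0,0),*(61*np.c_[np.cos(a),np.sin(a)]),(ox+62,oy+111),(ox-62,oy+111),(ox-62,oy-111),(ox+62,oy-111),(23,c),(-23,c)])
    return M@R.T+[x,y]
s=least_squares(lambda q:(model(q)-P[:9]).ravel(),[500,130,0,0,20,110],loss='soft_l1',f_scale=3)
print(s.x.round(3),(model(s.x)-P[:9]).round(1))
t=s.x[2];R=np.array([[np.cos(t),-np.sin(t)],[np.sin(t),np.cos(t)]])
print((P-s.x[:2])@R)
g=P[9]-s.x[:2];print("grip r,ang",np.hypot(*g),np.degrees(np.arctan2(*g[::-1])-t)%360)
E
```

```text
[[543.  193.8]
 [501.2 237. ]
 [513.6 142.6]
 [622.1 326.2]
 [499.6 344. ]
 [467.4 128.3]
 [588.6 109.3]
 [582.5 301.8]
 [538.5 307. ]
 [429.  179.7]
 [605.2 230.9]]
[ 5.44294e+02  1.94045e+02 -1.48000e-01 -4.71100e+00  3.25730e+01
  1.11520e+02] [[ 1.3  0.2]
 [-0.2  0.1]
 [-1.7 -0.3]
 [ 0.   1.4]
 [-0.1  1.9]
 [-0.6 -2. ]
 [ 0.8 -1.3]
 [ 1.  -0.8]
 [-0.5  0.8]]
[[  -1.23913785   -0.40332511]
 [ -48.92889701   36.08918481]
 [ -22.80078837  -55.36851282]
 [  57.48660369  142.17247986]
 [ -66.29179059  141.72079465]
 [ -66.39830222  -76.3377814 ]
 [  56.34585703  -77.2380472 ]
 [  21.8649058   112.20815936]
 [ -22.35290393  110.83267696]
 [-111.90322203  -31.16806419]
 [  54.82634316   45.40896438]]
grip r,ang 116.16272778869318 195.56395339153204
```

```bash
python3 - <<'E'
from h import *
P=ray("top",[(290,134),(239,148),(360,218),(230,0),(415,240),(379,215),(468,188)],[113,68,0,0,111,0,0])
C=np.array([544.3,194]);t=-.148;R=np.array([[np.cos(t),-np.sin(t)],[np.sin(t),np.cos(t)]])
print(P.round(),((P[:,:2]-C)@R.copy()).round())
for m in [(0,150),(0,125),(0,91),(0,95)]: print(m,(C+R@m).round(1))
g=np.radians(187.1);print(C+118*np.array([np.cos(g),np.sin(g)]))
E
```

```text
[[ 742.  185.  113.]
 [ 719.  300.   68.]
 [ 566.   25.    0.]
 [1087.  336.    0.]
 [ 517.  -81.  111.]
 [ 573.  -20.    0.]
 [ 638. -228.    0.]] [[ 197.   20.]
 [ 157.  130.]
 [  47. -164.]
 [ 516.  220.]
 [  13. -276.]
 [  60. -207.]
 [ 155. -404.]]
(0, 150) [566.4 342.4]
(0, 125) [562.7 317.6]
(0, 91) [557.7 284. ]
(0, 95) [558.3 288. ]
[427.20483133 179.41502574]
```

```bash
python3 - <<'E'
from h import *
C=np.array([544.3,194]);t=-.148;R=np.array([[np.cos(t),-np.sin(t)],[np.sin(t),np.cos(t)]])
for n,uv in(("top",[(105,110),(160,208),(217,312),(155,337)]),("side",[(447,215),(490,290),(533,362)])):
  P=ray(n,uv,0);print(P.round(),((P[:,:2]-C)@R).round())
E
```

```text
[[818. 626.   0.]
 [588. 492.   0.]
 [349. 355.   0.]
 [292. 495.   0.]] [[ 207.  467.]
 [  -1.  301.]
 [-217.  130.]
 [-294.  260.]]
[[348. 364.   0.]
 [626. 524.   0.]
 [797. 629.   0.]] [[-219.  139.]
 [  33.  339.]
 [ 186.  467.]]
```

```bash
cat >> h.py <<'E'
def plan(p,yaw,wps,tw=1.0,mx=0.98):
    """p start xyz, yaw rad; wps list of (x,y,z,yaw_deg); prints rows, 5 per call; tool pointing straight down"""
    p=np.array(p,float);rows=[]
    for w in wps:
        for _ in range(99):
            d=np.array(w[:3])-p;a=(w[3]-np.degrees(yaw)+180)%360-180
            if np.abs(d).max()<.3 and abs(a)<.1: break
            M=np.array([[np.cos(yaw),np.sin(yaw),0],[np.sin(yaw),-np.cos(yaw),0],[0,0,-1]])
            u=M.T@d/25; n=max(np.abs(u).max()/mx,abs(a)/5/tw,1)
            u=(u/n).round(2); t=round(np.clip(-a/5,-tw,tw),2)
            rows.append((u.tolist(),t)); p=p+M@u*25; yaw-=np.radians(t*5)
    while len(rows)%5: rows.append(([0,0,0],0))
    for i in range(0,len(rows),5): print('dp',[r[0] for r in rows[i:i+5]],'tw',[r[1] for r in rows[i:i+5]])
E
python3 - <<'E'
from h import *
plan([194.2,-487.8,226.7],.379,[(390,-80,226,81.5),(420,150,226,81.5),(563.5,322.6,226,81.5)])
E
```

```text
dp [[0.98, -0.9, 0.0], [0.98, -0.76, 0.0], [0.98, -0.63, 0.0], [0.98, -0.51, 0.0], [0.98, -0.41, 0.0]] tw [np.float64(-1.0), np.float64(-1.0), np.float64(-1.0), np.float64(-1.0), np.float64(-1.0)]
dp [[0.98, -0.31, 0.0], [0.98, -0.22, 0.0], [0.98, -0.13, 0.0], [0.98, -0.05, 0.0], [0.98, 0.04, 0.0]] tw [np.float64(-1.0), np.float64(-1.0), np.float64(-1.0), np.float64(-1.0), np.float64(-1.0)]
dp [[0.98, 0.13, 0.0], [0.98, 0.22, 0.0], [0.98, 0.3, 0.01], [0.98, 0.3, 0.0], [0.98, 0.3, 0.01]] tw [np.float64(-1.0), np.float64(-0.96), np.float64(0.0), np.float64(0.0), np.float64(0.0)]
dp [[0.98, 0.3, 0.0], [0.98, 0.31, 0.01], [0.08, 0.03, -0.0], [0.98, -0.02, -0.0], [0.98, -0.02, -0.0]] tw [np.float64(0.0), np.float64(0.0), np.float64(0.0), np.float64(0.0), np.float64(0.0)]
dp [[0.98, -0.02, -0.0], [0.98, -0.02, -0.0], [0.98, -0.02, -0.0], [0.98, -0.02, -0.0], [0.98, -0.02, -0.0]] tw [np.float64(0.0), np.float64(0.0), np.float64(0.0), np.float64(0.0), np.float64(0.0)]
dp [[0.98, -0.01, -0.0], [0.98, -0.02, -0.0], [0.46, -0.0, -0.0], [0.98, 0.59, -0.0], [0.98, 0.59, -0.0]] tw [np.float64(0.0), np.float64(0.0), np.float64(0.0), np.float64(0.0), np.float64(0.0)]
dp [[0.98, 0.6, -0.0], [0.98, 0.59, -0.0], [0.98, 0.6, -0.0], [0.98, 0.59, -0.0], [0.98, 0.6, -0.0]] tw [np.float64(0.0), np.float64(0.0), np.float64(0.0), np.float64(0.0), np.float64(0.0)]
dp [[0.82, 0.49, -0.0], [0, 0, 0], [0, 0, 0], [0, 0, 0], [0, 0, 0]] tw [np.float64(0.0), 0, 0, 0, 0]
```

arm_command([
  [0.98,-0.9,0],
  [0.98,-0.76,0],
  [0.98,-0.63,0],
  [0.98,-0.51,0],
  [0.98,-0.41,0],
], gripper=[0,0,0,0,0], twist=[-1,-1,-1,-1,-1])

```text
time: 0.72
tool_pos: [258.3, -353.7, 226.5]
tcp_rot: [-3.141, -0.0, 0.818]
contact_force: [0.0, 1.4, 0.0]
grip_width: 46.3
finger_force: 0.0
```

arm_command([
  [0.98,-0.31,0],
  [0.98,-0.22,0],
  [0.98,-0.13,0],
  [0.98,-0.05,0],
  [0.98,0.04,0],
], gripper=[0,0,0,0,0], twist=[-1,-1,-1,-1,-1])

```text
time: 1.35
tool_pos: [312.0, -241.5, 226.5]
tcp_rot: [-3.141, -0.0, 1.254]
contact_force: [-0.3, -0.1, -0.2]
grip_width: 0.3
finger_force: 0.0
```

arm_command([
  [0.98,0.13,0],
  [0.98,0.22,0],
  [0.98,0.3,0],
  [0.98,0.3,0],
  [0.98,0.3,0],
], gripper=[0,0,0,0,0], twist=[-1,-0.96,0,0,0])

```text
time: 1.98
tool_pos: [366.9, -127.4, 226.5]
tcp_rot: [-3.141, -0.0, 1.422]
contact_force: [0.2, -0.2, 0.1]
grip_width: 0.7
finger_force: 0.0
```

Tracking is good; continue.

arm_command([
  [0.98,0.3,0],
  [0.98,0.31,0],
  [0.08,0.03,0],
  [0.98,-0.02,0],
  [0.98,-0.02,0],
], gripper=[0,0,0,0,0], twist=[0,0,0,0,0])

```text
time: 2.6
tool_pos: [396.1, -31.7, 226.5]
tcp_rot: [-3.141, 0.0, 1.422]
contact_force: [0.7, -0.3, 0.5]
grip_width: 0.3
finger_force: 0.0
```

arm_command([
  [0.98,-0.02,0],
  [0.98,-0.02,0],
  [0.98,-0.02,0],
  [0.98,-0.02,0],
  [0.98,-0.02,0],
], gripper=[0,0,0,0,0], twist=[0,0,0,0,0])

```text
time: 3.22
tool_pos: [412.0, 89.9, 226.5]
tcp_rot: [-3.141, 0.001, 1.422]
contact_force: [0.9, -0.3, 0.4]
grip_width: 0.6
finger_force: 0.0
```

arm_command([
  [0.98,-0.02,0],
  [0.98,-0.02,0],
  [0.46,0,0],
  [0.98,0.59,0],
  [0.98,0.59,0],
], gripper=[0,0,0,0,0], twist=[0,0,0,0,0])

```text
time: 3.85
tool_pos: [457.0, 193.7, 226.7]
tcp_rot: [3.142, 0.001, 1.422]
contact_force: [0.2, -0.2, -0.4]
grip_width: 0.7
finger_force: 0.0
```

arm_command([
  [0.98,0.6,0],
  [0.98,0.59,0],
  [0.98,0.6,0],
  [0.98,0.59,0],
  [0.98,0.6,0],
], gripper=[0,0,0,0,0], twist=[0,0,0,0,0])

```text
time: 4.47
tool_pos: [549.1, 303.8, 226.3]
tcp_rot: [-3.141, 0.001, 1.422]
contact_force: [1.1, 1.4, 0.4]
grip_width: 0.4
finger_force: 0.0
```

arm_command([
  [0.82,0.49,0],
  [0,0,0.9],
  [0,0,0.9],
  [0,0,0.9],
  [0,0,0],
], gripper=[0,0,0,0,0], twist=[0,0,0,0,0])

```text
time: 5.1
tool_pos: [562.6, 321.2, 157.0]
tcp_rot: [-3.138, 0.003, 1.422]
contact_force: [-0.3, 0.2, -0.1]
grip_width: 0.4
finger_force: 0.0
```

arm_command([
  [0.2,0,0.9],
  [0,0,0.9],
  [0,0,0.9],
  [0,0,0.9],
  [0,0,0],
], gripper=[0,0,0,0,0], twist=[0,0,0,0,0])

```text
time: 5.72
tool_pos: [563.7, 326.8, 68.5]
tcp_rot: [-3.14, 0.002, 1.422]
contact_force: [-0.2, -0.0, 0.4]
grip_width: 0.2
finger_force: 0.0
```

```bash
python3 - <<'E'
from h import *
a=cv2.cvtColor(capture("side"),cv2.COLOR_RGB2BGR)[130:265,315:455]
cv2.imwrite("pics/c3.png",cv2.resize(a,None,fx=4.4,fy=4.4,interpolation=cv2.INTER_CUBIC))
print(get_obs()['tool_pos'])
E
```

```text
[564.48254449 327.27294563  69.78683229]
```

View pics/c3.png

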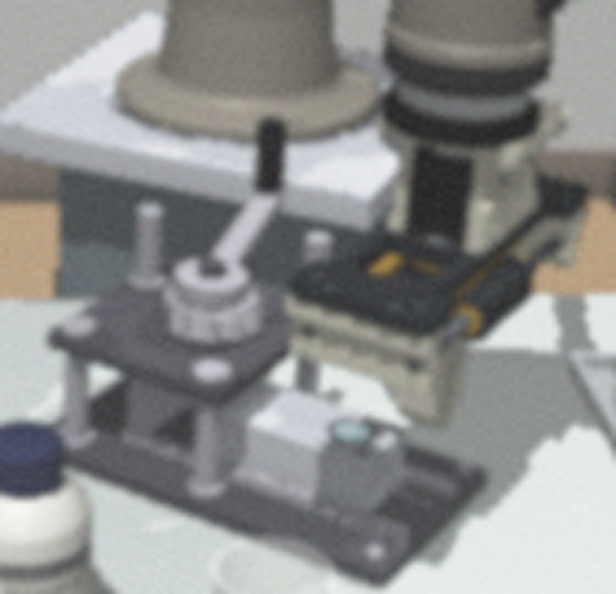

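The closed fingers hang just beyond the cell's free end (finger tip at about crop 430,415) and clear of the bridge; I descend and push.

arm_command([
  [0,0,0.55],
  [0,0,0.55],
  [0,0,0.5],
  [0,0,0],
  [0,0,0],
], gripper=[0,0,0,0,0], twist=[0,0,0,0,0])

```text
time: 6.4
tool_pos: [564.2, 327.7, 29.3]
tcp_rot: [3.141, -0.0, 1.423]
contact_force: [-0.2, 0.6, -0.3]
grip_width: 0.5
finger_force: 0.0
```

arm_command([
  [-0.1,0,0],
  [-0.1,0,0],
  [-0.1,0,0],
  [-0.1,0,0],
  [-0.1,0,0],
], gripper=[0,0,0,0,0], twist=[0,0,0,0,0])

```text
time: 7.02
tool_pos: [562.4, 315.6, 29.4]
tcp_rot: [3.141, -0.001, 1.423]
contact_force: [1.0, 3.1, -0.2]
grip_width: 0.8
finger_force: 1.4
```

arm_command([
  [-0.1,0,0],
  [-0.1,0,0],
  [-0.1,0,0],
  [-0.1,0,0],
  [-0.1,0,0],
], gripper=[0,0,0,0,0], twist=[0,0,0,0,0])

```text
time: 7.65
tool_pos: [560.5, 302.8, 29.4]
tcp_rot: [3.141, -0.0, 1.422]
contact_force: [-0.1, 3.4, 1.8]
grip_width: 0.2
finger_force: 1.8
```

arm_command([
  [-0.1,0,0],
  [-0.1,0,0],
  [-0.1,0,0],
  [-0.1,0,0],
  [-0.1,0,0],
], gripper=[0,0,0,0,0], twist=[0,0,0,0,0])

```text
time: 8.28
tool_pos: [558.6, 290.5, 29.4]
tcp_rot: [3.141, -0.0, 1.423]
contact_force: [-0.3, 4.7, 2.4]
grip_width: 0.4
finger_force: 2.2
```

arm_command([
  [-0.04,0,0],
  [-0.04,0,0],
  [-0.04,0,0],
  [-0.04,0,0],
  [-0.04,0,0],
], gripper=[0,0,0,0,0], twist=[0,0,0,0,0])

```text
time: 8.9
tool_pos: [557.9, 286.2, 29.2]
tcp_rot: [3.141, -0.001, 1.422]
contact_force: [1.4, 8.5, 0.9]
grip_width: 0.4
finger_force: 4.5
```

arm_command([
  [-0.02,0,0],
  [-0.02,0,0],
  [0,0,0],
  [0,0,0],
  [0,0,0],
], gripper=[0,0,0,0,0], twist=[0,0,0,0,0])

```text
time: 9.52
tool_pos: [558.2, 286.1, 29.2]
tcp_rot: [3.14, -0.003, 1.422]
contact_force: [2.6, 10.0, 0.5]
grip_width: 0.5
finger_force: 5.2
```

arm_command([
  [-0.02,0,0],
  [-0.02,0,0],
  [-0.02,0,0],
  [0,0,0],
  [0,0,0],
], gripper=[0,0,0,0,0], twist=[0,0,0,0,0])

```text
time: 10.15
tool_pos: [558.3, 286.0, 29.4]
tcp_rot: [3.139, -0.005, 1.422]
contact_force: [3.2, 14.7, -0.9]
grip_width: 0.5
finger_force: 7.9
```

```bash
python3 - <<'E'
from h import *
o=get_obs();print(o['tool_pos'],o['contact_force'])
a=cv2.cvtColor(capture("side"),cv2.COLOR_RGB2BGR)[150:265,335:435]
cv2.imwrite("pics/c4.png",cv2.resize(a,None,fx=5.2,fy=5.2,interpolation=cv2.INTER_CUBIC))
E
```

```text
[558.27100266 286.00532715  29.41107296] [ 3.21136866 14.68977698 -0.88308766]
```

View pics/c4.png

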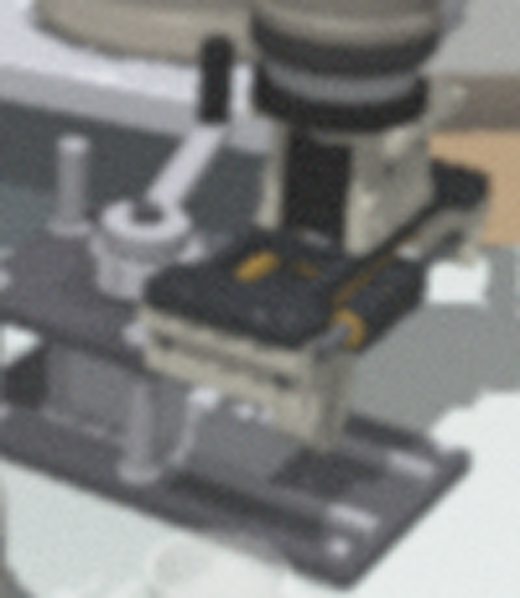

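The finger rests against the cell, whose end has stopped firmly (14.7 N without movement, fingers at crop 330,440). Retracting.

arm_command([
  [0.4,0,0],
  [0.6,0,0],
  [0.4,0,0.0],
  [0,0,-0.95],
  [0,0,-0.95],
], gripper=[0,0,0,0,0], twist=[0,0,0,0,0])

```text
time: 10.82
tool_pos: [562.2, 317.9, 76.6]
tcp_rot: [-3.14, 0.001, 1.423]
contact_force: [1.1, -0.1, 0.6]
grip_width: 0.2
finger_force: 0.0
```

arm_command([
  [0,0,-0.95],
  [0,0,-0.95],
  [0,0,-0.95],
  [0,0,-0.95],
  [0,0,-0.95],
], gripper=[0,0,0,0,0], twist=[0,0,0,0,0])

```text
time: 11.45
tool_pos: [562.3, 317.7, 195.9]
tcp_rot: [-3.141, 0.001, 1.423]
contact_force: [0.3, 0.2, 0.3]
grip_width: 0.3
finger_force: 0.0
```

arm_command([
  [0,0,-0.6],
  [0,0,0],
  [0,0,0],
  [0,0,0],
  [0,0,0],
], gripper=[20,44,44,44,44], twist=[0,0,0,0,0])

```text
time: 12.08
tool_pos: [562.4, 317.6, 209.7]
tcp_rot: [-3.141, 0.001, 1.422]
contact_force: [0.5, -0.4, -0.3]
grip_width: 43.0
finger_force: 0.0
```

```bash
python3 - <<'E'
from h import *
o=get_obs();print(o['tool_pos'],o['tcp_rot'])
a=cv2.cvtColor(capture("top"),cv2.COLOR_RGB2BGR);cv2.imwrite("pics/top1.png",a)
plan(o['tool_pos'],o['tcp_rot'][2],[(427.2,179.4,200,7.1)])
E
```

```text
[562.37860594 317.59610004 209.6923418 ] [-3.14059408e+00  7.54149395e-04  1.42245214e+00]
dp [[-0.42, -0.3, 0.03], [-0.45, -0.27, 0.03], [-0.47, -0.23, 0.03], [-0.49, -0.18, 0.03], [-0.5, -0.14, 0.02]] tw [np.float64(1.0), np.float64(1.0), np.float64(1.0), np.float64(1.0), np.float64(1.0)]
dp [[-0.51, -0.1, 0.03], [-0.52, -0.05, 0.02], [-0.52, -0.01, 0.03], [-0.52, 0.04, 0.02], [-0.51, 0.08, 0.03]] tw [np.float64(1.0), np.float64(1.0), np.float64(1.0), np.float64(1.0), np.float64(1.0)]
dp [[-0.5, 0.12, 0.02], [-0.49, 0.17, 0.03], [-0.47, 0.21, 0.02], [-0.46, 0.25, 0.03], [-0.38, 0.26, 0.02]] tw [np.float64(1.0), np.float64(1.0), np.float64(1.0), np.float64(1.0), np.float64(0.88)]
```

arm_command([
  [-0.42,-0.3,0.0],
  [-0.45,-0.27,0.0],
  [-0.47,-0.23,0.0],
  [-0.49,-0.18,0.0],
  [-0.5,-0.14,0.0],
], gripper=[44,44,44,44,44], twist=[1,1,1,1,1])

```text
time: 12.75
tool_pos: [516.9, 270.7, 210.3]
tcp_rot: [3.142, 0.0, 0.983]
contact_force: [0.5, -0.5, 0.1]
grip_width: 44.2
finger_force: 0.0
```

arm_command([
  [-0.51,-0.1,0.0],
  [-0.52,-0.05,0.0],
  [-0.52,-0.01,0.0],
  [-0.52,0.04,0.0],
  [-0.51,0.08,0.0],
], gripper=[44,44,44,44,44], twist=[1,1,1,1,1])

```text
time: 13.38
tool_pos: [471.4, 224.2, 210.4]
tcp_rot: [3.141, 0.0, 0.547]
contact_force: [-0.7, 0.0, -0.2]
grip_width: 43.9
finger_force: 0.0
```

arm_command([
  [-0.5,0.12,0.1],
  [-0.49,0.17,0.1],
  [-0.47,0.21,0.1],
  [-0.46,0.25,0.1],
  [-0.38,0.26,0],
], gripper=[44,44,44,44,44], twist=[1,1,1,1,0.88])

```text
time: 14.0
tool_pos: [426.8, 179.1, 200.3]
tcp_rot: [3.141, 0.0, 0.121]
contact_force: [-0.2, 0.3, -0.5]
grip_width: 43.7
finger_force: 0.0
```

arm_command([
  [0,0,0],
  [0,0,0],
  [0,0,0],
  [0,0,0],
  [0,0,0],
], gripper=[44,44,44,44,44], twist=[0,0,0,0,0])

```text
time: 14.62
tool_pos: [427.3, 179.6, 200.4]
tcp_rot: [3.142, 0.0, 0.124]
contact_force: [-0.4, 0.6, 0.2]
grip_width: 44.1
finger_force: 0.0
```

```bash
python3 - <<'E'
from h import *
a=cv2.cvtColor(capture("side"),cv2.COLOR_RGB2BGR)[130:265,315:435]
b=cv2.cvtColor(capture("top"),cv2.COLOR_RGB2BGR)[180:315,210:330]
cv2.imwrite("pics/c5.png",cv2.resize(np.hstack([a,b]),None,fx=3.3,fy=3.3,interpolation=cv2.INTER_CUBIC))
E
```

```text
(no output)
```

View pics/c5.png

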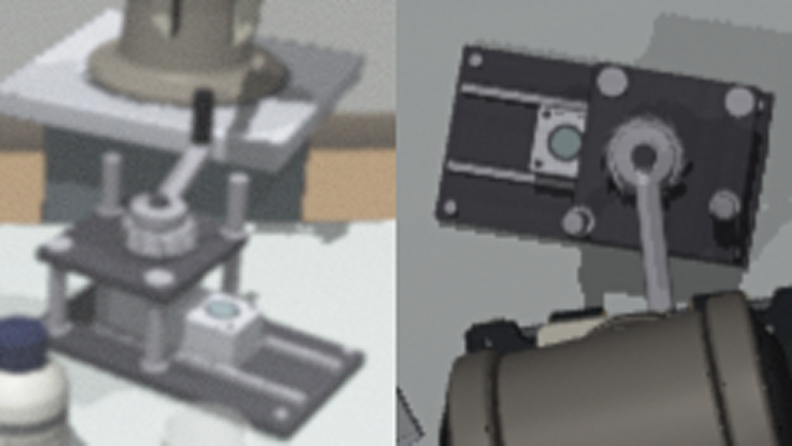

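```bash
python3 - <<'E'
from h import *
C=np.array([544.3,194]);t=-.148;R=np.array([[np.cos(t),-np.sin(t)],[np.sin(t),np.cos(t)]])
uv=np.array([(538,103),(530,172)])/3.3-[120,0]+[210,180]
print(((ray("top",uv,48)[:,:2]-C)@R).round(1))
c=get_calibration("side");Rc=Ro.from_euler('xyz',c['attitude']).as_matrix().T
pr=lambda P:cv2.projectPoints(np.float64(P),cv2.Rodrigues(Rc)[0],-Rc@c['position'],c['mtx'],c['dist_coeffs'])[0].reshape(-1,2)
print(pr([(427.2,179.4,158),(427.2,179.4,114),(427.3,179.6,200),(427.3,179.6,266)]).round(1), "observed top~",(203/3.3+315,92/3.3+130))
a=cv2.cvtColor(capture("side"),cv2.COLOR_RGB2BGR)[60:200,310:440]
cv2.imwrite("pics/c6.png",cv2.resize(a,None,fx=4,fy=4,interpolation=cv2.INTER_CUBIC))
E
```

```text
[[ 23.2  79.7]
 [-23.9  77.6]]
[[375.7 156.9]
 [374.6 172.8]
 [376.7 141.2]
 [378.3 115.6]] observed top~ (376.5151515151515, 157.87878787878788)
```

View pics/c6.png

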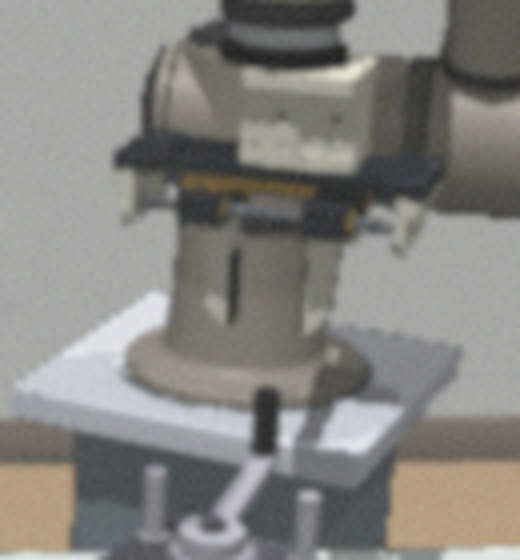

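The cell's free end measures at y ≈ 79 mm, so it is home. In the side picture the open fingers (crop 215 and 315) are centred over the grip (265), so I descend astride it.

arm_command([
  [0,0,0.8],
  [0,0,0.8],
  [0,0,0.8],
  [0,0,0.66],
  [0,0,0],
], gripper=[44,44,44,44,44], twist=[0,0,0,0,0])

```text
time: 15.4
tool_pos: [426.6, 179.3, 123.1]
tcp_rot: [3.141, 0.003, 0.124]
contact_force: [0.1, 0.4, 0.1]
grip_width: 44.1
finger_force: 0.0
```

arm_command([
  [0,0,0],
  [0,0,0],
  [0,0,0],
  [0,0,0],
  [0,0,0],
], gripper=[26,26,26,26,26], twist=[0,0,0,0,0])

```text
time: 16.02
tool_pos: [427.3, 179.5, 124.0]
tcp_rot: [3.142, -0.0, 0.124]
contact_force: [0.5, -1.1, 0.2]
grip_width: 26.3
finger_force: 0.0
```

arm_command([
  [0.018,-0.411,0],
  [0.018,-0.411,0],
  [0.018,-0.411,0],
  [0.018,-0.411,0],
  [0.018,-0.411,0],
], gripper=[26,26,26,26,26], twist=[1,1,1,1,1])

```text
time: 16.65
tool_pos: [431.6, 230.2, 123.8]
tcp_rot: [3.14, 0.001, -0.315]
contact_force: [-0.5, -1.8, 0.8]
grip_width: 25.5
finger_force: 0.9
```

arm_command([
  [0.018,-0.411,0],
  [0.018,-0.411,0],
  [0,-0.082,0],
  [0,0,0],
  [0,0,0],
], gripper=[26,26,26,26,26], twist=[1,1,0.2,0,0])

```text
time: 17.27
tool_pos: [441.0, 250.7, 123.9]
tcp_rot: [3.141, -0.0, -0.504]
contact_force: [-2.0, -0.9, -1.3]
grip_width: 26.2
finger_force: 0.4
```

arm_command([
  [0,-0.082,0],
  [0,-0.082,0],
  [0.002,-0.082,0],
  [0.002,0,0],
  [0,0,0],
], gripper=[26,26,26,26,26], twist=[0.2,0.2,0.2,0,0])

```text
time: 17.9
tool_pos: [444.3, 256.4, 123.9]
tcp_rot: [-3.141, -0.0, -0.556]
contact_force: [-0.2, -0.7, 0.2]
grip_width: 26.2
finger_force: 0.5
```

arm_command([
  [0,-0.082,0],
  [0,0,0],
  [0,0,0],
  [0,0,0],
  [0,0,0],
], gripper=[26,26,26,26,26], twist=[0.2,0,0,0,0])

```text
time: 18.52
tool_pos: [445.4, 258.0, 124.0]
tcp_rot: [-3.142, -0.0, -0.574]
contact_force: [-0.2, 0.5, -0.4]
grip_width: 25.8
finger_force: 0.5
```

arm_command([
  [0.018,0.411,0],
  [0.018,0.411,0],
  [0.018,0.411,0],
  [0.018,0.411,0],
  [0.018,0.411,0],
], gripper=[26,26,26,26,26], twist=[-1,-1,-1,-1,-1])

```text
time: 19.15
tool_pos: [428.1, 210.3, 124.3]
tcp_rot: [-3.141, -0.002, -0.135]
contact_force: [1.1, 1.2, 0.6]
grip_width: 26.0
finger_force: 0.6
```

arm_command([
  [0.018,0.411,0],
  [0.018,0.411,0],
  [0.018,0.411,0],
  [0.018,0.411,0],
  [0.018,0.411,0],
], gripper=[26,26,26,26,26], twist=[-1,-1,-1,-1,-1])

```text
time: 19.77
tool_pos: [432.3, 159.3, 124.3]
tcp_rot: [-3.142, -0.002, 0.301]
contact_force: [1.6, 1.0, -0.3]
grip_width: 25.8
finger_force: 0.5
```

arm_command([
  [0.018,0.411,0],
  [0.018,0.411,0],
  [0.018,0.411,0],
  [0.018,0.411,0],
  [0.018,0.411,0],
], gripper=[26,26,26,26,26], twist=[-1,-1,-1,-1,-1])

```text
time: 20.4
tool_pos: [457.5, 114.9, 124.2]
tcp_rot: [3.141, -0.001, 0.738]
contact_force: [-0.0, 0.7, -0.5]
grip_width: 25.9
finger_force: 0.4
```

arm_command([
  [0.018,-0.411,0],
  [0.018,-0.411,0],
  [0.018,-0.411,0],
  [0.018,-0.411,0],
  [0.018,-0.411,0],
], gripper=[26,26,26,26,26], twist=[1,1,1,1,1])

```text
time: 21.02
tool_pos: [431.8, 159.3, 124.1]
tcp_rot: [3.141, -0.001, 0.296]
contact_force: [0.8, -1.4, -0.2]
grip_width: 26.4
finger_force: 0.9
```

arm_command([
  [0.018,-0.411,0],
  [0.018,-0.411,0],
  [0.018,-0.411,0],
  [0.018,-0.411,0],
  [0.018,-0.411,0],
], gripper=[26,26,26,26,26], twist=[1,1,1,1,1])

```text
time: 21.65
tool_pos: [427.4, 210.3, 124.0]
tcp_rot: [3.141, 0.0, -0.141]
contact_force: [-1.1, -1.4, 0.9]
grip_width: 25.8
finger_force: 1.0
```

arm_command([
  [0.003,-0.165,0],
  [0.003,-0.165,0],
  [0.003,-0.165,0],
  [0.003,-0.165,0],
  [0.003,-0.165,0],
], gripper=[26,26,26,26,26], twist=[0.4,0.4,0.4,0.4,0.4])

```text
time: 22.28
tool_pos: [431.9, 230.2, 124.0]
tcp_rot: [3.141, 0.0, -0.313]
contact_force: [-1.2, -1.4, -0.3]
grip_width: 26.3
finger_force: 0.9
```

arm_command([
  [0.003,-0.165,0],
  [0.003,-0.165,0],
  [0.003,-0.165,0],
  [0.003,-0.165,0],
  [0.003,-0.165,0],
], gripper=[26,26,26,26,26], twist=[0.4,0.4,0.4,0.4,0.4])

```text
time: 22.9
tool_pos: [439.9, 249.2, 123.9]
tcp_rot: [3.141, 0.001, -0.488]
contact_force: [-1.5, -0.7, -0.2]
grip_width: 25.9
finger_force: 1.0
```

arm_command([
  [0.001,-0.082,0],
  [0.001,-0.082,0],
  [0.001,-0.082,0],
  [0.001,-0.082,0],
  [0.001,-0.082,0],
], gripper=[26,26,26,26,26], twist=[0.2,0.2,0.2,0.2,0.2])

```text
time: 23.52
tool_pos: [445.4, 258.2, 123.9]
tcp_rot: [3.141, 0.0, -0.575]
contact_force: [-2.3, -1.4, 0.0]
grip_width: 25.9
finger_force: 1.0
```

Second stroke was full and easy. Back again.

arm_command([
  [0.018,0.411,0],
  [0.018,0.411,0],
  [0.018,0.411,0],
  [0.018,0.411,0],
  [0.018,0.411,0],
], gripper=[26,26,26,26,26], twist=[-1,-1,-1,-1,-1])

```text
time: 24.15
tool_pos: [428.6, 210.5, 124.3]
tcp_rot: [-3.14, -0.002, -0.136]
contact_force: [1.3, 0.6, -0.5]
grip_width: 26.0
finger_force: 0.6
```

arm_command([
  [0.018,0.411,0],
  [0.018,0.411,0],
  [0.018,0.411,0],
  [0.018,0.411,0],
  [0.018,0.411,0],
], gripper=[26,26,26,26,26], twist=[-1,-1,-1,-1,-1])

```text
time: 24.78
tool_pos: [432.9, 159.5, 124.4]
tcp_rot: [3.142, -0.003, 0.301]
contact_force: [0.6, 0.2, -0.2]
grip_width: 25.9
finger_force: 0.5
```

arm_command([
  [0.018,0.411,0],
  [0.018,0.411,0],
  [0.018,0.411,0],
  [0.018,0.411,0],
  [0.018,0.411,0],
], gripper=[26,26,26,26,26], twist=[-1,-1,-1,-1,-1])

```text
time: 25.4
tool_pos: [458.1, 115.0, 124.3]
tcp_rot: [3.14, -0.002, 0.737]
contact_force: [-0.3, 1.4, -0.2]
grip_width: 25.9
finger_force: 0.4
```

arm_command([
  [0.003,-0.165,0],
  [0.003,-0.165,0],
  [0.003,-0.165,0],
  [0.003,-0.165,0],
  [0.003,-0.165,0],
], gripper=[26,26,26,26,26], twist=[0.4,0.4,0.4,0.4,0.4])

```text
time: 26.02
tool_pos: [445.5, 131.6, 124.3]
tcp_rot: [3.14, -0.002, 0.559]
contact_force: [0.5, -0.6, -0.0]
grip_width: 25.9
finger_force: 0.2
```

arm_command([
  [0.001,-0.05,0],
  [0.001,-0.05,0],
  [0.001,-0.05,0],
  [0.001,-0.05,0],
  [0.001,-0.05,0],
], gripper=[26,26,26,26,26], twist=[0.12,0.12,0.12,0.12,0.12])

```text
time: 26.65
tool_pos: [441.4, 136.9, 124.0]
tcp_rot: [3.141, -0.0, 0.507]
contact_force: [0.1, -0.4, 0.0]
grip_width: 25.7
finger_force: 0.2
```

arm_command([
  [0.001,-0.05,0],
  [0.001,-0.05,0],
  [0.001,-0.05,0],
  [0.001,-0.05,0],
  [0.001,-0.05,0],
], gripper=[26,26,26,26,26], twist=[0.12,0.12,0.12,0.12,0.12])

```text
time: 27.28
tool_pos: [438.5, 142.4, 123.9]
tcp_rot: [3.141, 0.0, 0.455]
contact_force: [-0.5, -1.4, 0.6]
grip_width: 25.7
finger_force: 0.9
```

arm_command([
  [0.001,-0.05,0],
  [0.001,-0.05,0],
  [0.001,-0.05,0],
  [0.001,-0.05,0],
  [0.001,-0.05,0],
], gripper=[26,26,26,26,26], twist=[0.12,0.12,0.12,0.12,0.12])

```text
time: 27.9
tool_pos: [436.0, 148.2, 123.9]
tcp_rot: [3.142, 0.0, 0.403]
contact_force: [-0.6, -2.6, 0.3]
grip_width: 26.1
finger_force: 1.0
```

arm_command([
  [0.001,-0.05,0],
  [0.001,-0.05,0],
  [0.001,-0.05,0],
  [0.001,-0.05,0],
  [0.001,-0.05,0],
], gripper=[26,26,26,26,26], twist=[0.12,0.12,0.12,0.12,0.12])

```text
time: 28.52
tool_pos: [433.8, 154.1, 123.9]
tcp_rot: [3.142, 0.0, 0.35]
contact_force: [0.2, -2.8, 0.1]
grip_width: 25.7
finger_force: 1.0
```

arm_command([
  [0.001,-0.058,0],
  [0.001,-0.058,0],
  [0.001,-0.058,0],
  [0.001,-0.058,0],
  [0.001,-0.058,0],
], gripper=[26,26,26,26,26], twist=[0.14,0.14,0.14,0.14,0.14])

```text
time: 29.15
tool_pos: [431.6, 161.0, 123.9]
tcp_rot: [3.142, 0.0, 0.289]
contact_force: [-0.9, -3.4, 0.1]
grip_width: 26.0
finger_force: 1.0
```

arm_command([
  [0.001,-0.058,0],
  [0.001,-0.058,0],
  [0.001,-0.058,0],
  [0.001,-0.058,0],
  [0.001,-0.058,0],
], gripper=[26,26,26,26,26], twist=[0.14,0.14,0.14,0.14,0.14])

```text
time: 29.78
tool_pos: [429.8, 168.0, 123.9]
tcp_rot: [3.141, 0.0, 0.228]
contact_force: [-1.3, -2.8, 0.6]
grip_width: 26.2
finger_force: 1.0
```

arm_command([
  [0.001,-0.058,0],
  [0.001,-0.058,0],
  [0.001,-0.058,0],
  [0.001,-0.058,0],
  [0.001,-0.058,0],
], gripper=[26,26,26,26,26], twist=[0.14,0.14,0.14,0.14,0.14])

```text
time: 30.4
tool_pos: [428.5, 175.2, 123.9]
tcp_rot: [3.142, 0.0, 0.167]
contact_force: [-1.1, -2.5, 0.6]
grip_width: 26.3
finger_force: 1.0
```

arm_command([
  [0.001,-0.058,0],
  [0.001,-0.058,0],
  [0.001,-0.058,0],
  [0.001,-0.058,0],
  [0.001,-0.058,0],
], gripper=[26,26,26,26,26], twist=[0.14,0.14,0.14,0.14,0.14])

```text
time: 31.02
tool_pos: [427.6, 182.4, 123.9]
tcp_rot: [3.142, 0.0, 0.106]
contact_force: [-0.7, -2.9, 1.3]
grip_width: 26.2
finger_force: 1.1
```

arm_command([
  [0.001,-0.058,0],
  [0.001,-0.058,0],
  [0.001,-0.058,0],
  [0.001,-0.058,0],
  [0.001,-0.058,0],
], gripper=[26,26,26,26,26], twist=[0.14,0.14,0.14,0.14,0.14])

```text
time: 31.65
tool_pos: [427.1, 189.6, 123.9]
tcp_rot: [3.141, 0.0, 0.045]
contact_force: [-1.9, -1.7, 1.1]
grip_width: 26.2
finger_force: 1.1
```

arm_command([
  [0.001,-0.058,0],
  [0.001,-0.058,0],
  [0.001,-0.058,0],
  [0.001,-0.058,0],
  [0.001,-0.058,0],
], gripper=[26,26,26,26,26], twist=[0.14,0.14,0.14,0.14,0.14])

```text
time: 32.28
tool_pos: [427.1, 196.8, 123.9]
tcp_rot: [3.141, 0.0, -0.016]
contact_force: [-1.6, -1.6, -0.0]
grip_width: 25.8
finger_force: 1.1
```

arm_command([
  [0.001,-0.058,0],
  [0.001,-0.058,0],
  [0.001,-0.058,0],
  [0.001,-0.058,0],
  [0.001,-0.058,0],
], gripper=[26,26,26,26,26], twist=[0.14,0.14,0.14,0.14,0.14])

```text
time: 32.9
tool_pos: [427.5, 204.1, 123.9]
tcp_rot: [3.141, 0.0, -0.078]
contact_force: [-1.5, -1.9, -0.4]
grip_width: 26.0
finger_force: 1.1
```

arm_command([
  [0.001,-0.058,0],
  [0.001,-0.058,0],
  [0.001,-0.058,0],
  [0.001,-0.058,0],
  [0.001,-0.058,0],
], gripper=[26,26,26,26,26], twist=[0.14,0.14,0.14,0.14,0.14])

```text
time: 33.52
tool_pos: [428.4, 211.3, 123.9]
tcp_rot: [3.141, 0.0, -0.139]
contact_force: [-1.2, -1.5, -0.3]
grip_width: 26.3
finger_force: 1.1
```

arm_command([
  [0.001,-0.058,0],
  [0.001,-0.058,0],
  [0.001,-0.058,0],
  [0.001,-0.058,0],
  [0.001,-0.058,0],
], gripper=[26,26,26,26,26], twist=[0.14,0.14,0.14,0.14,0.14])

```text
time: 34.15
tool_pos: [429.7, 218.4, 123.9]
tcp_rot: [3.142, -0.0, -0.2]
contact_force: [-2.7, -1.6, -0.2]
grip_width: 26.1
finger_force: 1.1
```

arm_command([
  [0.001,-0.058,0],
  [0.001,-0.058,0],
  [0.001,-0.058,0],
  [0.001,-0.058,0],
  [0.001,-0.058,0],
], gripper=[26,26,26,26,26], twist=[0.14,0.14,0.14,0.14,0.14])

```text
time: 34.78
tool_pos: [431.4, 225.4, 123.9]
tcp_rot: [3.141, 0.0, -0.261]
contact_force: [-1.6, -2.3, 0.8]
grip_width: 25.9
finger_force: 1.1
```

arm_command([
  [0.001,-0.058,0],
  [0.001,-0.058,0],
  [0.001,-0.058,0],
  [0.001,-0.058,0],
  [0.001,-0.058,0],
], gripper=[26,26,26,26,26], twist=[0.14,0.14,0.14,0.14,0.14])

```text
time: 35.4
tool_pos: [433.6, 232.4, 123.9]
tcp_rot: [3.142, -0.0, -0.322]
contact_force: [-2.2, -1.3, -0.4]
grip_width: 26.0
finger_force: 1.2
```

arm_command([
  [0.001,-0.058,0],
  [0.001,-0.058,0],
  [0.001,-0.058,0],
  [0.001,-0.058,0],
  [0.001,-0.058,0],
], gripper=[26,26,26,26,26], twist=[0.14,0.14,0.14,0.14,0.14])

```text
time: 36.02
tool_pos: [436.2, 239.2, 123.9]
tcp_rot: [3.141, 0.0, -0.383]
contact_force: [-1.9, -1.1, -1.7]
grip_width: 25.8
finger_force: 1.2
```

arm_command([
  [0.001,-0.058,0],
  [0.001,-0.058,0],
  [0.001,-0.058,0],
  [0.001,-0.058,0],
  [0.001,-0.058,0],
], gripper=[26,26,26,26,26], twist=[0.14,0.14,0.14,0.14,0.14])

```text
time: 36.65
tool_pos: [438.5, 244.5, 123.8]
tcp_rot: [3.139, 0.0, -0.444]
contact_force: [-4.6, -8.3, 2.8]
grip_width: 26.0
finger_force: 5.0
```

arm_command([
  [0,-0.04,0],
  [0,-0.04,0],
  [0,0,0],
  [0,0,0],
  [0,0,0],
], gripper=[26,26,26,26,26], twist=[0,0,0,0,0])

```text
time: 37.28
tool_pos: [439.0, 245.9, 123.8]
tcp_rot: [3.138, 0.001, -0.443]
contact_force: [-5.6, -8.4, 4.3]
grip_width: 26.0
finger_force: 5.5
```

arm_command([
  [0,-0.04,0],
  [0,-0.04,0],
  [0,0,0],
  [0,0,0],
  [0,0,0],
], gripper=[26,26,26,26,26], twist=[0,0,0,0,0])

```text
time: 37.9
tool_pos: [439.5, 247.3, 123.7]
tcp_rot: [3.136, 0.001, -0.443]
contact_force: [-6.9, -11.3, 6.1]
grip_width: 26.0
finger_force: 6.6
```

arm_command([
  [0,-0.05,0],
  [0,-0.05,0],
  [0,0,0],
  [0,0,0],
  [0,0,0],
], gripper=[26,26,26,26,26], twist=[0,0,0,0,0])

```text
time: 38.52
tool_pos: [440.1, 249.0, 123.7]
tcp_rot: [3.135, 0.002, -0.443]
contact_force: [-8.3, -13.7, 6.8]
grip_width: 26.2
finger_force: 8.0
```

```bash
python3 - <<'E'
from h import *
a=cv2.cvtColor(capture("side"),cv2.COLOR_RGB2BGR)[100:220,310:430]
cv2.imwrite("pics/c7.png",cv2.resize(a,None,fx=5,fy=5,interpolation=cv2.INTER_CUBIC))
E
```

```text
(no output)
```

View pics/c7.png

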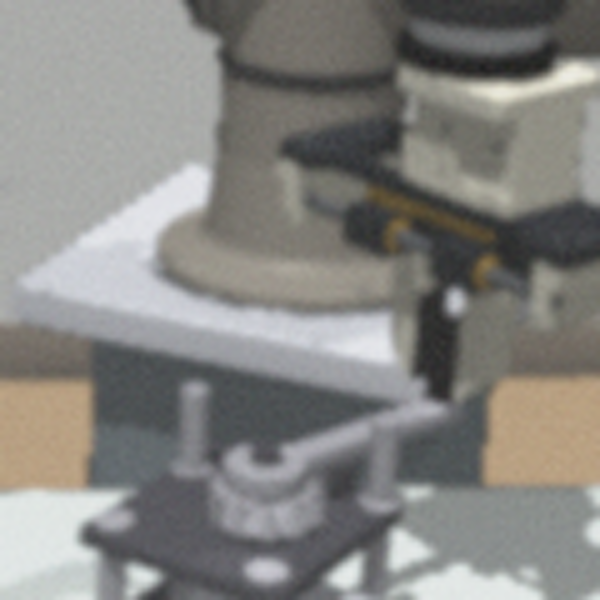

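The side picture shows the lever still short of post A; the previous strokes ran about 10 mm further without load, while now the force rises steadily to 16 N. So this is the solid stop. Unloading, opening and lifting.

arm_command([
  [0,0.1,0],
  [0,0.1,0],
  [0,0.1,0],
  [0,0.06,0],
  [0,0,0],
], gripper=[26,26,26,26,26], twist=[0,0,0,0,0])

```text
time: 39.2
tool_pos: [438.0, 242.7, 123.9]
tcp_rot: [3.14, -0.0, -0.444]
contact_force: [-2.7, -5.6, 0.5]
grip_width: 26.2
finger_force: 3.2
```

arm_command([
  [0,0,0],
  [0,0,0],
  [0,0,0],
  [0,0,0],
  [0,0,0],
], gripper=[44,44,44,44,44], twist=[0,0,0,0,0])

```text
time: 39.83
tool_pos: [438.2, 243.6, 124.0]
tcp_rot: [-3.141, -0.0, -0.443]
contact_force: [0.8, 0.1, 0.3]
grip_width: 44.1
finger_force: 0.0
```

arm_command([
  [0,0,-0.6],
  [0,0,-0.9],
  [0,0,-0.9],
  [0,0,-0.9],
  [0,0,-0.5],
], gripper=[44,44,44,44,44], twist=[0,0,0,0,0])

```text
time: 40.45
tool_pos: [438.4, 243.6, 220.0]
tcp_rot: [-3.14, -0.001, -0.443]
contact_force: [0.3, -0.3, -0.1]
grip_width: 43.7
finger_force: 0.0
```

arm_command([
  [-0.5,0,-0.5],
  [-0.5,0,0],
  [-0.5,0,0],
  [0,0,0],
  [0,0,0],
], gripper=[44,44,44,44,44], twist=[0,0,0,0,0])

```text
time: 41.08
tool_pos: [404.1, 259.5, 231.1]
tcp_rot: [3.141, 0.0, -0.443]
contact_force: [-0.0, -0.2, -0.6]
grip_width: 44.0
finger_force: 0.0
```

```bash
python3 - <<'E'
from h import *
a=cv2.cvtColor(capture("side"),cv2.COLOR_RGB2BGR)[130:265,315:435]
b=cv2.cvtColor(capture("top"),cv2.COLOR_RGB2BGR)[180:315,210:330]
cv2.imwrite("pics/c8.png",cv2.resize(np.hstack([a,b]),None,fx=3.3,fy=3.3,interpolation=cv2.INTER_CUBIC))
E
```

```text
(no output)
```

View pics/c8.png

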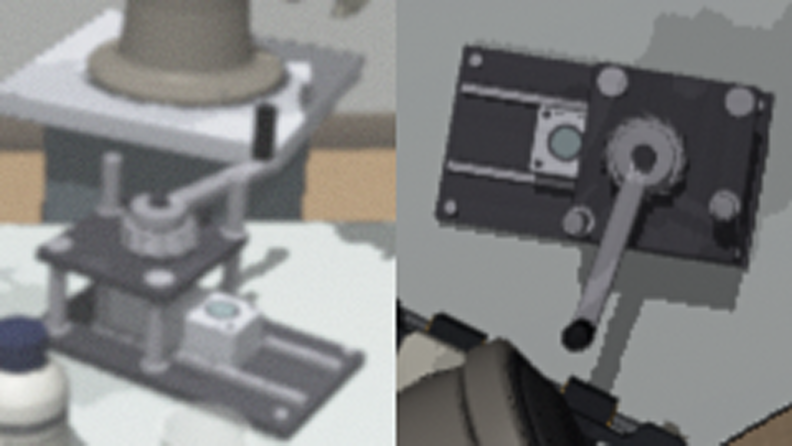

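The cell is still home (its end is at crop column 530–538, as before). The lever stands short of post A (lever edge at about 595,240, post at 577,220), and the gripper is clear of everything.

```bash
python3 -c "
from plant import *
print(close_job())"
```

```text
the job is handed in; nothing more can be done
None
```

The cell is home against the end stop and clamped: on the third stroke the lever met the solid stop about 10 mm short of where earlier strokes had passed freely. Peak force read was about 17 N, the gripper is clear, and the job was handed in at about 41 s.

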